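# Feel the drive dowel into a sampler turntable and set the tray on it

### The arm

A 6-joint arm with a two-finger parallel gripper is mounted at the origin on the work surface; the furniture and walls round the work are solid. World frame = base frame: x ahead of the robot, y to its left, z up, the work surface at z = 0. Lengths are in mm, angles in rad, forces in N, time in s.
With the tool pointing down it reaches from about 325 to 900 mm from the base axis. Payload 3.5 kg.
Tool frame: the origin (TCP) lies at the very end of the fingers, on their centre line; the grasp point (between the pads) lies behind it (bot.tcp_to_grasp is the z of the grasp point in the tool frame, in mm); z points along the fingers, y is the line along which they close (so a half turn about z gives the same grasp; the last joint's range is limited). The gripper opens to 85 mm and grips with 20 to 120 N. Pads are 22 mm wide; open, the fingers measure 114 mm over their backs; the gripper's body (76 mm by 85 mm) begins 54 mm behind the grasp point. The pads swing forward as they close: fully open they stand 13 mm farther back than shut.
Start: joints at [-1.409, 0.276, -0.026, 1.268, 0, 1.467], TCP at [163.56, -603.216, 231.313] pointing down, gripper open.
Joint ranges: [-3.12, 3.12], [-0.85, 1.88], [-1.08, 1.24], [-1.95, 2.15], [-1.57, 1.53], [-3.14, 3.14]. Speed limits (rad/s): [2.57, 2.57, 3.14, 3.14, 3.14, 3.14].

### API

Orientations are given as a rotation vector (axis times angle).
In Python, from workcell import bot gives the robot as it stands.
- The arm moves only by the shell command python3 -m inch 'ROWS' [OPENING] [FORCE]. ROWS is JSON, a list of rows, each an object of numbers: "tx", "ty", "tz": the shift along the world's x, y, z in m; "turn": the turn about the world's z in degrees. In form: [{"tx": .., "ty": .., "tz": .., "turn": ..}, ...]. A call has 1 to 5 rows; each row is the pose to reach, as a shift and turn from the pose commanded when the call began; what a row does not reach only later rows make up. A row lasts 1/12 s, in which the tool goes at most 41.7 mm and 7.16 degrees, less where a joint would pass 70% of its speed; a pose out of reach is approached as far as the arm can. A call with a gripper value outside its range is refused whole. OPENING is the opening, from 0 (shut) to 1 (fully open), set as the call begins (- or left out, the last holds). The fingers move at their own pace and stop on an object; FORCE is the grip in N (left out, the last holds). Time passes only in rows, so rows that repeat a pose let the fingers close. It gives the time, the measured TCP pose, the force, the opening and the grip force at its end, in the units of the state.
- bot.get_obs(): the state, without advancing time (a new reading comes with each control period).
- bot.get_image(name): name is "scene" or "top" or "wrist"; returns (picture, depth): 400x640x3 uint8, red, green, blue; 400x640 float32, mm along the optical axis (not along the pixel's ray), 0 where there is no reading.
- bot.calibration(name): a dict with "fx", "fy", "cx", "cy" (pixels), "pose" (4x4, takes a point from camera to world coordinates). Camera axes: x right, y up, looking along -z (the intrinsics and any distortion apply to the point x, -y, -z); pixel columns grow to the right and rows downward; lengths in mm; the calibration is good to about 2 mm. The wrist camera is an equidistant fisheye: a pixel r from the principal point sees the ray r / f radians off the axis. A picture is of the moment at which its call begins: read the wrist's pose just before it. calibration takes no time and is no camera call; for the wrist camera it gives the pose at the moment of the call.
- bot.close_job(): hands the job in; it is judged then, once.
Trained networks look in the newest picture that a camera, given by its name, has taken for a name from the list of things; names that differ only in an ending like _2 or _b are one class to them, and where a whole thing is asked for, a point or a joint stands for the part that bears it (a point fixed in the world has none). Each returns a list of dicts, best first, with "p" (0 to 1); they miss things now and then, are a little off and sometimes report something else, mostly with a low value. They report only what shows in the picture. A call takes as long as a camera call.
- bot.boxes_of(camera, name): "bbox" ([left, top, width, height] in pixels, round what is visible of it).
The state is a dict: "time": time; "joint_pos": joint angles; "dq": joint speeds; "tau": joint torques, N m; "position": TCP position; "tool_rot": TCP orientation; "force": force on the tool from outside, world axes, zero at the start; "ft_torque": the same for the moment, N m; "gripper_width": finger opening in mm; "finger_force": force on a finger pad.
Only numpy, scipy, OpenCV 4.12 (cv2) and the standard library are available. Lean on these libraries where they do the work, as an engineer would, in place of code of your own. Each camera call takes 0.05 s, during which the arm holds its last target. There are 200 camera calls.

### The job

Fit the steel dowel into the unmarked blind hole in the face of the black sampler turntable: the turntable may have been left at any angle within its travel, so slide the dowel's tip lightly over the face until it drops in, and seat it fully home. Then set the blue sample tray on the spindle with its drive hole over the dowel, lying flat on the turntable, and let go. Press gently throughout, since the face marks easily, and leave the other things on the bench where they are.

Things in the scene. Friction and masses are not known exactly. Their poses are not given: they have to be found in the camera images.
- turntable: sampler drive unit, fixed to the bench: white housing 215 (x) x 160 (y) x 46 mm high, small black panel on its -x side; origin at the centre of its underside, z up. On it, centred 22 mm toward +x, lies a plain black turntable 132 mm across, 18 mm thick, its face 68 mm above the bench. A 34 mm wide parking boss stands on the deck at x = -82 mm, y = 0, its top 62 mm above the bench
- spindle (a point): the turntable's axis at its face (axes as the drive unit's). A 20 mm steel spindle, tapering in its upper 9 mm to 12 mm, stands 16 mm above the face. The one blind hole, unmarked, 14 mm wide and deep, square-edged, is centred 50 mm from the axis, up to 0.7 rad either side of the unit's -x direction. The turntable turns stiffly (0.5 N m, 10 N at the hole; stops at 0.75 rad): heavy rubbing drags it
- dowel: loose steel dowel, 12 mm across, 52 mm long, 45 g, both ends bevelled over 2.6 mm to 7.2 mm across; origin at the centre of its lower end, z up along it. It starts upright in the parking boss (14 mm bore) with its lower end 48 mm above the bench and 38 mm showing; seated in the turntable's hole it shows 38 mm above the face
- tray: loose blue round sample tray, 150 mm across, 14 mm thick, about 0.35 kg, flat on the bench; origin at the centre of its underside, where a 24 mm bore takes the spindle; x points to its drive hole. A black carrying bar lies along x over the middle, 72 mm long, 14 mm wide, from 44 to 58 mm above the underside, on 11 mm posts at x = +-26 mm: pinch it across its width from above
- tray_drive_hole (a point): centre of the tray's drive hole at its underside: a hole 16 mm wide through the tray, 50 mm from its centre, that goes over the dowel
- copper_lamp: a bystander: glass hollow-cathode lamp with a yellow-banded base, 37 mm across, 156 mm tall, standing loose on the right; origin at the centre of its underside
- iron_lamp: a bystander: glass hollow-cathode lamp with a blue-banded base, 37 mm across, 156 mm tall, standing loose on the right; origin at the centre of its underside
- o_ring_dish: a bystander: glass dish of O-rings, 70 mm across, 15 mm high, lying loose near the robot; origin at the centre of its underside

How it is judged:
By the outcome, as a careful person would: the job done as asked, in the order asked, and still so for the second after the job is handed in, with the robot touching nothing.
It also fails if it takes over 67 s, if anything falls off the work surface, if the arm or the gripper's body presses on something with over 40 N, if the wrist force passes 120 N, or if a joint passes its speed limit or range.

## Working session

There is one attempt and no reset: what is moved stays moved. The work goes in short steps, Python scripts to look and compute and a shell command to move; the robot and the scene stay as the last step left them, time stands still between calls to the robot, and variables do not carry over. Pictures are saved under pics/ and viewed, at most 10 in all, crops included, and the job is handed in when it is done.

```bash
ls; mkdir -p pics; cat > h.py <<'E'
import numpy as np, cv2
from workcell import bot
def world(cam, cal, depth, u, v, d=None):
    d = depth[int(v), int(u)] if d is None else d
    p = np.array([(u-cal['cx'])/cal['fx']*d, -(v-cal['cy'])/cal['fy']*d, -d, 1])
    return (cal['pose']@p)[:3]
def cloud(cal, depth):
    v,u = np.mgrid[0:400,0:640]
    p = np.stack([(u-cal['cx'])/cal['fx']*depth, -(v-cal['cy'])/cal['fy']*depth, -depth, np.ones_like(depth)],-1)
    return p@cal['pose'].T[:, :3]
E
python3 - <<'E'
from h import *
for c in ['scene','top']:
    im,d=bot.get_image(c); cv2.imwrite(f'pics/{c}0.png',im[...,::-1]); np.save(f'pics/{c}0.npy',d)
    cal=bot.calibration(c); print(c,{k:np.round(v,3).tolist() if k=='pose' else v for k,v in cal.items()})
    for n in ['turntable','dowel','tray','copper_lamp','iron_lamp','o_ring_dish']:
        print(n,[(b['bbox'],round(b['p'],2)) for b in bot.boxes_of(c,n)[:2]])
o=bot.get_obs();print(o, bot.tcp_to_grasp)
E
```

```text
pics
scene {'fx': 482.30818096800135, 'fy': 482.30818096800135, 'cx': 321.2356076773622, 'cy': 205.8894470889589, 'pose': [[0.454, 0.359, -0.815, -431.461], [-0.89, 0.157, -0.427, -805.721], [-0.026, 0.92, 0.391, 468.08], [0.0, 0.0, 0.0, 1.0]]}
turntable [([227.8, 170.2, 97.4, 56.7], 0.56)]
dowel [([251.8, 176.4, 7.9, 15.7], 0.38)]
tray [([342.7, 193.4, 62.2, 43.8], 0.62)]
copper_lamp [([404.6, 180.6, 17.5, 77.4], 0.61), ([249.7, 177.8, 10.1, 16.1], 0.25)]
iron_lamp [([322.2, 180.8, 18.4, 80.6], 0.67)]
o_ring_dish [([239.0, 233.1, 34.3, 20.5], 0.83)]
top {'fx': 430.60192117460696, 'fy': 430.60192117460696, 'cx': 322.0512121881996, 'cy': 201.39073119231242, 'pose': [[-0.003, 0.98, -0.197, 245.79], [-1.0, -0.005, -0.011, -399.529], [-0.012, 0.196, 0.98, 901.12], [0.0, 0.0, 0.0, 1.0]]}
turntable [([142.9, 110.6, 133.4, 107.3], 0.8)]
dowel [([211.6, 194.3, 10.8, 7.2], 0.56), ([251.7, 255.2, 33.6, 27.5], 0.2)]
tray [([322.2, 126.1, 68.5, 74.4], 0.58)]
copper_lamp [([401.6, 197.4, 31.1, 27.6], 0.94), ([250.0, 253.9, 34.8, 31.9], 0.3)]
iron_lamp [([335.0, 232.3, 22.8, 25.4], 0.68)]
o_ring_dish [([250.6, 253.3, 33.8, 31.5], 0.83)]
{'time': 0.7, 'joint_pos': array([-1.40939625e+00,  2.76348801e-01, -2.63727843e-02,  1.26800526e+00,
        9.07849498e-06,  1.46740311e+00]), 'dq': array([-0.00207517,  0.00143877,  0.00074947, -0.00113711,  0.00169585,
       -0.00092987]), 'tau': array([ 8.60701020e-04, -4.45325410e+01,  2.95481426e+01,  6.24295990e-04,
        1.46015250e-04,  1.02497867e-05]), 'position': array([ 163.56723549, -603.22713701,  231.35796973]), 'tool_rot': array([3.11402998e+00, 4.14713119e-01, 1.74189827e-05]), 'force': array([-0.1739721 ,  0.00058378, -0.19755347]), 'ft_torque': array([ 0.0093489 , -0.02328861,  0.01398446]), 'finger_force': 0.0, 'gripper_width': 85.28868522999596} -18.700000000000003
```

View pics/top0.png

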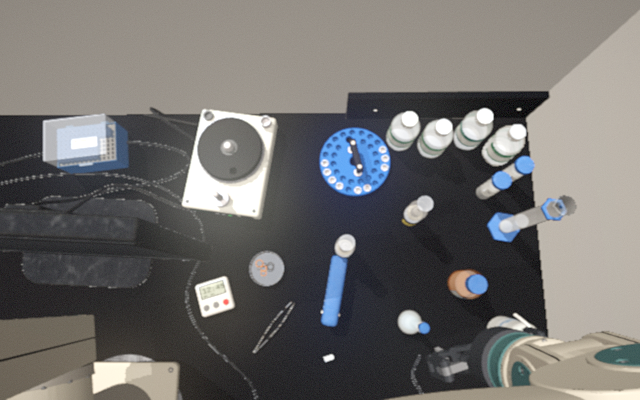

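```bash
python3 - <<'E'
from h import *
cal=bot.calibration('top'); d=np.load('pics/top0.npy'); P=cloud(cal,d)
def stat(n,box,zlo,zhi,tr=None):
    l,t,w,h=[int(x) for x in box]; Q=P[t-3:t+h+4,l-3:l+w+4].reshape(-1,3)
    Q=Q[(Q[:,2]>zlo)&(Q[:,2]<zhi)]
    print(n,len(Q),'mean',Q.mean(0).round(1),'min',Q.min(0).round(1),'max',Q.max(0).round(1),'circ',np.round(cv2.minEnclosingCircle(Q[:,:2].astype(np.float32))[0],1), cv2.minAreaRect(Q[:,:2].astype(np.float32)))
T=[142.9,110.6,133.4,107.3]
stat('housing',T,40,52);stat('face',T,64,74);stat('spindle',[200,140,70,50],77,90)
stat('dowel',[211.6,194.3,10.8,7.2],85,115)
stat('dowel all',T,92,115)
Y=[322,126,68,75]
stat('tray',Y,10,19);stat('bar',Y,48,65)
stat('cu',[401.6,197,31,28],120,170);stat('fe',[335,232,23,26],120,170)
stat('dish',[250,253,34,32],8,30)
E
```

```text
housing 3964 mean [ 476.6 -199.7   46. ] min [ 388.  -291.2   40. ] max [620.1 -15.7  52. ] circ [ 509.3 -158.8] ((510.1119384765625, -153.01132202148438), (252.3407440185547, 215.11390686035156), 81.39590454101562)
face 3079 mean [ 524.2 -202.2   68.2] min [ 406.8 -277.4   64. ] max [ 594.3 -136.    73.6] circ [ 500.5 -226.4] ((522.1016845703125, -199.6151580810547), (130.82589721679688, 201.6286163330078), 50.51792526245117)
spindle 64 mean [ 524.4 -202.4   81.5] min [ 516.8 -210.    77.1] max [ 533.6 -193.8   85.6] circ [ 525.4 -202.2] ((525.3131103515625, -201.9495391845703), (16.15081787109375, 16.780729293823242), 88.46722412109375)
dowel 42 mean [ 422.2 -187.3   97.4] min [ 416.8 -192.1   86.7] max [ 428.2 -181.6  102.3] circ [ 422.8 -186.5] ((422.3872985839844, -186.86973571777344), (10.479098320007324, 11.384134292602539), 87.69017028808594)
dowel all 37 mean [ 422.5 -187.1   98.4] min [ 417.1 -192.1   92.5] max [ 428.2 -181.6  102.3] circ [ 423.2 -186.8] ((422.6133728027344, -186.8788604736328), (10.479098320007324, 10.9315767288208), 87.69017028808594)
tray 2722 mean [ 509
[... 343 characters left out ...]
875), (72.95854949951172, 92.4509048461914), 16.199460983276367)
cu 264 mean [ 388.8 -570.2  151.2] min [ 377.2 -585.8  120.3] max [ 404.3 -558.9  160.7] circ [ 390.7 -572.1] ((390.5941467285156, -572.269775390625), (25.720773696899414, 27.00001335144043), 44.15272903442383)
fe 217 mean [ 321.7 -433.2  154.5] min [ 309.4 -446.5  120.1] max [ 335.5 -420.3  160.4] circ [ 322.8 -433.8] ((322.3451843261719, -433.260498046875), (26.072965621948242, 25.96670913696289), 87.37008666992188)
dish 122 mean [ 288.3 -270.9   14.2] min [ 251.4 -309.9    8.2] max [ 320.2 -241.9   18.2] circ [ 285.4 -276. ] ((285.78143310546875, -275.9583740234375), (67.93938446044922, 68.74756622314453), 89.57462310791016)
```

The top view shows the turntable with its spindle at (228,148), the dowel in its boss at (220,198) and the tray at (355,161). The lamps are at (345,245) and (415,212), and the dish is at (267,268). Next I'll check the depth for the hole, then the bar's heading and which end the drive hole is on.

```bash
python3 - <<'E'
from h import *
cal=bot.calibration('top'); d=np.load('pics/top0.npy'); P=cloud(cal,d); im=cv2.imread('pics/top0.png')
a=cv2.resize(im[120:202,314:396],(400,400),interpolation=cv2.INTER_CUBIC)
b=cv2.resize(im[105:215,180:290],(400,400),interpolation=cv2.INTER_CUBIC); b=np.clip(b.astype(float)*3,0,255).astype(np.uint8)
cv2.imwrite('pics/crop1.png',np.hstack([a,b]))
c=np.array([511.7,-460.1]); Q=P.reshape(-1,3); m=(np.hypot(*(Q[:,:2]-c).T)<48)&(Q[:,2]>52)&(Q[:,2]<63)
print('bar',m.sum(),cv2.minAreaRect(Q[m][:,:2].astype(np.float32)),Q[m].mean(0))
s=np.array([525,-202]); R=Q[:,:2]-s; r=np.hypot(*R.T); th=np.degrees(np.arctan2(R[:,1],R[:,0]))%360
for t in range(120,226,5):
    k=(abs(r-50)<5)&(abs(th-t)<4)&(Q[:,2]>30); print(t,k.sum(),Q[k,2].min().round(1),np.median(Q[k,2]).round(1))
f=(abs(Q[:,2]-68)<3)&(r<80); print('face',f.sum(),cv2.minEnclosingCircle(Q[f][:,:2].astype(np.float32)),np.median(Q[f,2]))
E
```

```text
bar 235 ((511.6032409667969, -459.97515869140625), (72.68341827392578, 14.373223304748535), 12.932960510253906) [ 510.50272013 -459.91323157   58.01310885]
120 18 65.8 67.8
125 16 65.8 67.8
130 17 66.6 68.6
135 19 66.0 68.5
140 17 66.0 68.0
145 18 66.0 68.0
150 18 66.3 67.9
155 16 65.8 67.9
160 16 65.6 68.2
165 15 65.9 67.9
170 15 66.4 68.5
175 17 65.3 68.1
180 20 57.0 67.2
185 19 51.6 61.5
190 9 51.6 54.0
195 6 52.8 54.2
200 12 55.6 68.0
205 16 66.4 68.2
210 15 65.6 67.7
215 15 65.6 68.7
220 18 66.0 68.3
225 15 66.0 68.3
face 2923 ((525.9720458984375, -201.81715393066406), 66.51974487304688) 68.14378658168653
```

View pics/crop1.png

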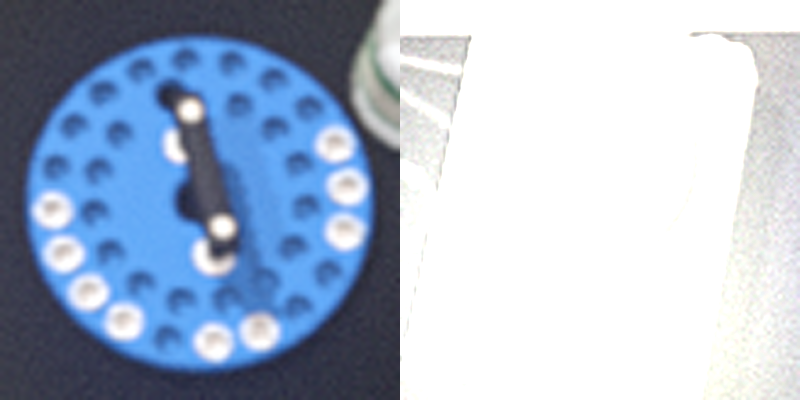

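Depth shows the hole at about 188° from the spindle, since the readings there drop to 54 mm. The tray crop shows the bore at (188,203) and a dark drive hole at (170,97), so the tray's x heads about +12.9° from world x. I'll compute the hole centre and start moving.

```bash
python3 - <<'E'
from h import *
cal=bot.calibration('top'); d=np.load('pics/top0.npy'); P=cloud(cal,d); Q=P.reshape(-1,3)
s=np.array([525.5,-202]); r=np.hypot(*(Q[:,:2]-s).T)
C=cal['pose'][:3,3]
m=(r<62)&(Q[:,2]<63)&(Q[:,2]>45)
X=C+(Q[m]-C)*((68-C[2])/(Q[m,2]-C[2]))[:,None]
print(m.sum(),X.mean(0),cv2.minEnclosingCircle(X[:,:2].astype(np.float32)))
h=X.mean(0)[:2]-s; print(np.hypot(*h),np.degrees(np.arctan2(h[1],h[0]))%360)
E
python3 -m inch '[{"tx":0.1,"ty":0.166,"turn":-24},{"tx":0.1,"ty":0.166,"turn":-24},{"tx":0.1,"ty":0.166,"turn":-24},{"tx":0.1,"ty":0.166,"turn":-24},{"tx":0.1,"ty":0.166,"turn":-24}]' 0.55 30
python3 -m inch '[{"tx":0.1,"ty":0.166,"tz":-0.04},{"tx":0.1,"ty":0.166,"tz":-0.04},{"tx":0.1,"ty":0.166,"tz":-0.04},{"tx":0.1,"ty":0.166,"tz":-0.04},{"tx":0.1,"ty":0.166,"tz":-0.04}]'
python3 -m inch '[{"tx":0.059,"ty":0.084,"tz":-0.04},{"tx":0.059,"ty":0.084,"tz":-0.04},{"tx":0.059,"ty":0.084,"tz":-0.04},{"tx":0.059,"ty":0.084,"tz":-0.04}]'
python3 - <<'E'
from h import *
im,d=bot.get_image('wrist'); cv2.imwrite('pics/w1.png',im[...,::-1]); np.save('pics/w1.npy',d)
c=bot.calibration('wrist'); print({k:np.round(v,3).tolist() if k=='pose' else v for k,v in c.items()})
for n in ['dowel','spindle','turntable']: print(n,bot.boxes_of('wrist',n)[:2])
E
```

```text
30 [ 476.29441405 -212.75122794   68.        ] ((476.6114807128906, -212.0189971923828), 6.4543986320495605)
50.36644310087056 192.32520270455453
{'fx': 309.70691628693146, 'fy': 309.70691628693146, 'cx': 317.2985143119726, 'cy': 198.82226485455345, 'pose': [[0.262, 0.931, 0.253, 226.721], [-0.965, 0.253, 0.069, -585.748], [0.0, -0.262, 0.965, 374.454], [0.0, 0.0, 0.0, 1.0]]}
dowel []
spindle []
turntable []$[0]: bad value
$[0]: bad value
$[0]: bad value
```

View pics/w1.png

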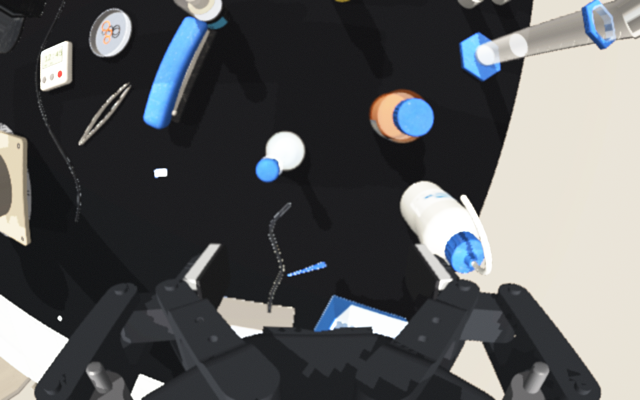

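The view is unchanged: fingers at (205,265) and (435,265), bench objects beyond. The rows were refused, so I'll retry with all four keys in each.

```bash

python3 -m inch '[{"tx":0.1,"ty":0.166,"tz":0.0,"turn":-24.0},{"tx":0.1,"ty":0.166,"tz":0.0,"turn":-24.0},{"tx":0.1,"ty":0.166,"tz":0.0,"turn":-24.0},{"tx":0.1,"ty":0.166,"tz":0.0,"turn":-24.0},{"tx":0.1,"ty":0.166,"tz":0.0,"turn":-24.0}]' 0.55 30
```

```text
time: 1.32
position: [264.5, -433.9, 231.2]
tool_rot: [-3.131, 0.243, -0.0]
force: [0.3, 0.6, -0.3]
gripper_width: 46.8
finger_force: 0.0
```

```bash

python3 -m inch '[{"tx":0.09,"ty":0.16,"tz":-0.03,"turn":0.0},{"tx":0.09,"ty":0.16,"tz":-0.03,"turn":0.0},{"tx":0.09,"ty":0.16,"tz":-0.03,"turn":0.0},{"tx":0.09,"ty":0.16,"tz":-0.03,"turn":0.0},{"tx":0.09,"ty":0.16,"tz":-0.03,"turn":0.0}]'
python3 -m inch '[{"tx":0.035,"ty":0.04,"tz":-0.03,"turn":0.0},{"tx":0.068,"ty":0.087,"tz":-0.03,"turn":0.0},{"tx":0.068,"ty":0.087,"tz":-0.03,"turn":0.0},{"tx":0.068,"ty":0.087,"tz":-0.03,"turn":0.0},{"tx":0.068,"ty":0.087,"tz":-0.03,"turn":0.0}]'
cat >> h.py <<'E'
def wcloud(cal, depth):
    v,u = np.mgrid[0:400,0:640]; x=(u-cal['cx'])/cal['fx']; y=(v-cal['cy'])/cal['fy']
    r=np.hypot(x,y)+1e-9; k=np.tan(np.minimum(r,1.4))/r*depth
    p=np.stack([x*k,-y*k,-depth,np.ones_like(depth)],-1)
    return p@cal['pose'].T[:, :3]
E
python3 - <<'E'
from h import *
c=bot.calibration('wrist'); im,d=bot.get_image('wrist'); cv2.imwrite('pics/w2.png',im[...,::-1]); np.save('pics/w2.npy',d)
np.save('pics/w2c.npy',c['pose']); print(c['pose'].round(3).tolist(), bot.get_obs()['position'],bot.get_obs()['force'])
P=wcloud(c,d); Q=P.reshape(-1,3); C=c['pose'][:3,3]
r=np.hypot(*(Q[:,:2]-[525.5,-202]).T)
m=(r<20)&(Q[:,2]>81); print('spindle top',m.sum(),Q[m].mean(0),cv2.minEnclosingCircle(Q[m][:,:2].astype(np.float32)))
m=(r<62)&(Q[:,2]<63)&(Q[:,2]>45)
X=C+(Q[m]-C)*((68-C[2])/(Q[m,2]-C[2]))[:,None]
print('hole',m.sum(),X.mean(0),cv2.minEnclosingCircle(X[:,:2].astype(np.float32)))
m=(np.hypot(*(Q[:,:2]-[422.5,-187]).T)<15)&(Q[:,2]>97)&(Q[:,2]<104); print('dowel top',m.sum(),Q[m].mean(0),cv2.minEnclosingCircle(Q[m][:,:2].astype(np.float32)))
m=(abs(Q[:,2]-68)<2)&(r<75); print('face',m.sum(),np.median(Q[m,2]))
m=(np.hypot(*(Q[:,:2]-[422.5,-187]).T)<25)&(abs(Q[:,2]-62)<2); print('boss',m.sum(),cv2.minEnclosingCircle(Q[m][:,:2].astype(np.float32)))
E
```

```text
time: 1.73
position: [354.0, -273.0, 200.5]
tool_rot: [-3.13, 0.237, 0.001]
force: [-0.1, 0.1, 0.1]
gripper_width: 46.9
finger_force: 0.0
time: 2.15
position: [422.0, -188.7, 171.1]
tool_rot: [3.133, -0.236, -0.001]
force: [-0.3, -0.6, -0.0]
gripper_width: 47.2
finger_force: 0.0
[[-0.15, 0.954, 0.26, 486.875], [-0.989, -0.144, -0.039, -198.56], [-0.0, -0.263, 0.965, 314.141], [0.0, 0.0, 0.0, 1.0]] [ 421.76785616 -189.83607462  171.37172194] [ 0.11909495 -0.77959802  0.41357459]
spindle top 299 [ 525.30536739 -199.12435233   83.90159224] ((525.16357421875, -199.26351928710938), 8.36763858795166)
hole 229 [ 477.11954881 -209.43641479   68.        ] ((477.0223693847656, -209.4015350341797), 7.015508651733398)
dowel top 202 [ 423.48531275 -183.78761779   99.52927709] ((423.05078125, -183.44114685058594), 6.15999174118042)
face 18809 68.49287429020592
boss 858 ((422.5489196777344, -183.81077575683594), 17.5195255279541)
```

View pics/w2.png

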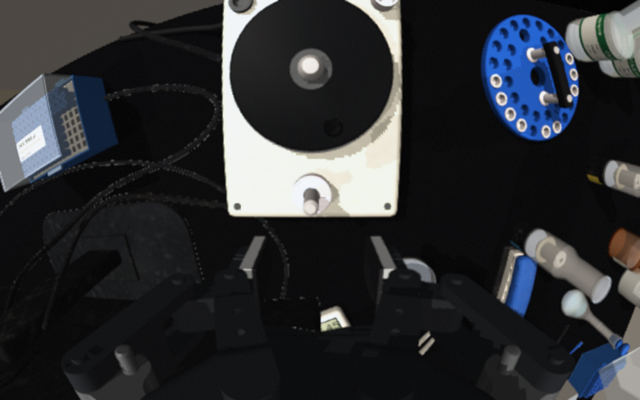

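The wrist view shows the turntable with the hole at (333,127), the spindle at (311,68), and the dowel at (312,200) between the fingers' columns at (250,265) and (385,265). The two cameras agree on relative positions. I'll descend and measure again from closer.

```bash

python3 -m inch '[{"tx":0.001,"ty":0.005,"tz":-0.04,"turn":0.0},{"tx":0.001,"ty":0.005,"tz":-0.051,"turn":0.0},{"tx":0.001,"ty":0.005,"tz":-0.051,"turn":0.0},{"tx":0.001,"ty":0.005,"tz":-0.051,"turn":0.0},{"tx":0.001,"ty":0.005,"tz":-0.051,"turn":0.0}]'
cat > m.py <<'E'
from h import *
import sys
bot.get_image('wrist'); c=bot.calibration('wrist'); im,d=bot.get_image('wrist'); cv2.imwrite(sys.argv[1],im[...,::-1])
o=bot.get_obs(); print(o['time'],o['position'].round(2),o['force'].round(2))
P=wcloud(c,d); Q=P.reshape(-1,3); C=c['pose'][:3,3]
def rep(n,m,q=None):
    q=Q[m] if q is None else q
    if len(q)>5: print(n,len(q),q.mean(0).round(1),np.round(cv2.minEnclosingCircle(q[:,:2].astype(np.float32))[0],1),round(cv2.minEnclosingCircle(q[:,:2].astype(np.float32))[1],1))
r=np.hypot(*(Q[:,:2]-[525,-200]).T)
rep('spindle',(r<20)&(Q[:,2]>81)&(Q[:,2]<90))
m=(r<62)&(Q[:,2]<63)&(Q[:,2]>45)
rep('hole',m,C+(Q[m]-C)*((68-C[2])/(Q[m,2]-C[2]))[:,None])
e=np.hypot(*(Q[:,:2]-[422.8,-184]).T)
rep('dowel',(e<15)&(Q[:,2]>97)&(Q[:,2]<104)); rep('boss',(e<25)&(abs(Q[:,2]-62)<2))
m=(abs(Q[:,2]-68)<2)&(r<75); print('face',np.median(Q[m,2]))
E
python3 m.py pics/w3.png
```

```text
time: 2.62
position: [423.1, -186.7, 121.6]
tool_rot: [3.131, -0.244, 0.003]
force: [-0.2, 0.2, -0.3]
gripper_width: 46.8
finger_force: 0.0
2.7167 [ 423.64 -186.63  121.94] [0.23 0.41 0.13]
spindle 471 [ 525.  -199.    83.9] [ 525.2 -199.3] 7.9
hole 342 [ 476.9 -209.4   68. ] [ 476.8 -209.4] 6.9
dowel 314 [ 423.7 -183.8   99.5] [ 423.  -183.7] 6.3
boss 1227 [ 426.4 -184.4   62.4] [ 423.3 -183.9] 17.3
face 68.49455092935368
```

```bash

python3 -m inch '[{"tx":0.0005,"ty":0.0013,"tz":-0.025,"turn":0.0},{"tx":0.0005,"ty":0.0013,"tz":-0.05,"turn":0.0},{"tx":0.0005,"ty":0.0013,"tz":-0.05,"turn":0.0},{"tx":0.0005,"ty":0.0013,"tz":-0.05,"turn":0.0}]'
python3 -m inch '[{"tx":0.0,"ty":0.0,"tz":0.0,"turn":0.0},{"tx":0.0,"ty":0.0,"tz":0.0,"turn":0.0},{"tx":0.0,"ty":0.0,"tz":0.0,"turn":0.0},{"tx":0.0,"ty":0.0,"tz":0.0,"turn":0.0},{"tx":0.0,"ty":0.0,"tz":0.0,"turn":0.0}]' 0.0 40
python3 -m inch '[{"tx":0.0,"ty":0.0,"tz":0.0,"turn":0.0},{"tx":0.0,"ty":0.0,"tz":0.0,"turn":0.0},{"tx":0.0,"ty":0.0,"tz":0.0,"turn":0.0}]'
```

```text
time: 3.05
position: [422.3, -183.7, 70.2]
tool_rot: [-3.131, 0.242, 0.003]
force: [0.4, -0.0, 1.1]
gripper_width: 47.0
finger_force: 0.0
time: 3.47
position: [424.5, -184.8, 71.9]
tool_rot: [3.131, -0.242, 0.005]
force: [0.3, 0.0, 6.1]
gripper_width: 10.6
finger_force: 39.2
time: 3.72
position: [424.4, -184.9, 71.9]
tool_rot: [3.131, -0.242, 0.004]
force: [-0.8, -0.4, 5.9]
gripper_width: 10.5
finger_force: 39.3
```

```bash

python3 -m inch '[{"tx":0.0,"ty":0.0,"tz":0.02,"turn":0.0},{"tx":0.0,"ty":0.0,"tz":0.04,"turn":0.0},{"tx":0.0,"ty":0.0,"tz":0.05,"turn":0.0},{"tx":0.0,"ty":0.0,"tz":0.05,"turn":0.0},{"tx":0.0,"ty":0.0,"tz":0.05,"turn":0.0}]'
python3 -m inch '[{"tx":0.027,"ty":-0.013,"tz":0.0,"turn":0.0},{"tx":0.0536,"ty":-0.0257,"tz":0.0,"turn":0.0},{"tx":0.0536,"ty":-0.0257,"tz":0.0,"turn":0.0},{"tx":0.0536,"ty":-0.0257,"tz":0.0,"turn":0.0},{"tx":0.0536,"ty":-0.0257,"tz":0.0,"turn":0.0}]'
python3 - <<'E'
from h import *
im0,_=bot.get_image('scene'); im1,_=bot.get_image('wrist')
cv2.imwrite('pics/s4.png',np.hstack([cv2.resize(im0[140:260,190:340,::-1],(400,320),interpolation=cv2.INTER_CUBIC),cv2.resize(im1[100:340,170:470,::-1],(400,320))]))
o=bot.get_obs(); print(o['position'],o['force'],o['gripper_width'],o['ft_torque'])
E
```

```text
time: 4.13
position: [423.4, -184.1, 120.6]
tool_rot: [3.132, -0.242, 0.002]
force: [-0.5, -0.1, -0.3]
gripper_width: 10.6
finger_force: 39.5
time: 4.55
position: [475.1, -208.7, 118.7]
tool_rot: [-3.13, 0.242, 0.006]
force: [0.0, 0.4, -0.8]
gripper_width: 10.8
finger_force: 39.6
[ 474.96532109 -208.60758136  119.16759925] [ 0.48400694 -0.25946713 -0.16929255] 10.18879715752009 [ 0.06742619 -0.01014952  0.00295557]
```

View pics/s4.png

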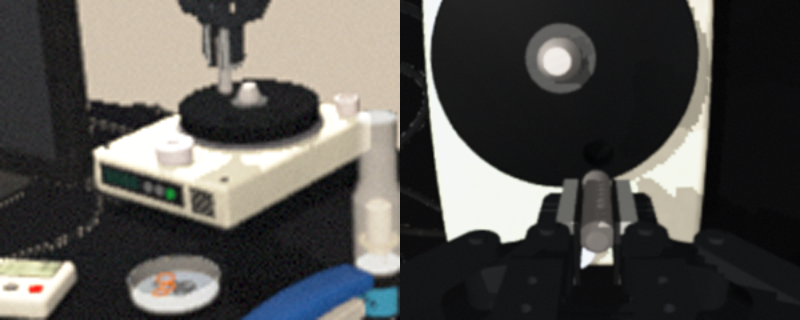

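The dowel is held upright between the fingers. Its tip is at (597,180) in the right-hand crop, and the hole at (598,152) is just ahead of it. I'll measure the tip against the hole in the same picture.

```bash
cat > tip.py <<'E'
from h import *
c=bot.calibration('wrist'); im,d=bot.get_image('wrist'); o=bot.get_obs(); p=o['position']; print(o['time'],p.round(2),o['force'].round(2))
Q=wcloud(c,d).reshape(-1,3); C=c['pose'][:3,3]
r=np.hypot(*(Q[:,:2]-[525,-200]).T); m=(r<60)&(Q[:,2]<63)&(Q[:,2]>45)
X=C+(Q[m]-C)*((68-C[2])/(Q[m,2]-C[2]))[:,None]; print('hole',len(X),X.mean(0).round(1),np.round(cv2.minEnclosingCircle(X[:,:2].astype(np.float32)),1) if 0 else cv2.minEnclosingCircle(X[:,:2].astype(np.float32)))
k=(np.hypot(*(Q[:,:2]-p[:2]).T)<11)&(Q[:,2]>p[2]-26)&(Q[:,2]<p[2]+34); D=Q[k]; print('dowel z',D[:,2].min(),D[:,2].max())
from scipy.optimize import least_squares
def f(a,D):
    e=D-[a[0],a[1],p[2]]; ax=a[2:4]*e[:,2:]; return np.hypot(*(e[:,:2]-ax).T)-6
D=D[(D[:,2]>D[:,2].min()+4)&(D[:,2]<p[2]-1)]
s=least_squares(f,[p[0],p[1],0,0],args=(D,),loss='soft_l1'); print(len(D),'axis at TCP z',s.x[:2].round(2),'slope',s.x[2:].round(3),'rms',np.sqrt((s.fun**2).mean()).round(2),'tip',(s.x[:2]-s.x[2:]*22).round(2))
E
python3 tip.py
```

```text
4.7 [ 475.17 -208.74  119.48] [-0.32  0.34 -0.24]
hole 281 [ 477.6 -209.6   68. ] ((477.80157470703125, -209.70855712890625), 6.845376014709473)
dowel z 97.05217602880228 152.4484957786298
260 axis at TCP z [ 473.26 -208.3 ] slope [ 0.005 -0.014] rms 0.27 tip [ 473.16 -208.  ]
```

```bash

python3 -m inch '[{"tx":0.002,"ty":-0.001,"tz":-0.015,"turn":0.0},{"tx":0.0025,"ty":-0.001,"tz":-0.024,"turn":0.0},{"tx":0.0025,"ty":-0.001,"tz":-0.024,"turn":0.0},{"tx":0.0025,"ty":-0.001,"tz":-0.024,"turn":0.0},{"tx":0.0025,"ty":-0.001,"tz":-0.024,"turn":0.0}]'
python3 tip.py; python3 tip.py
```

```text
time: 5.12
position: [478.9, -210.5, 96.5]
tool_rot: [-3.132, 0.242, 0.0]
force: [0.0, -0.4, -0.2]
gripper_width: 10.4
finger_force: 39.6
5.1667 [ 479.24 -210.67   96.75] [ 0.14 -0.17 -0.28]
hole 117 [ 480.5 -210.3   68. ] ((478.2242431640625, -210.14498901367188), 6.560034275054932)
dowel z 74.06767957631243 130.48131510179218
253 axis at TCP z [ 477.07 -210.17] slope [-0.007 -0.014] rms 0.26 tip [ 477.22 -209.87]
5.2167 [ 479.43 -210.78   96.88] [ 0.35 -0.79  0.04]
hole 104 [ 480.6 -209.9   68. ] ((478.1801452636719, -209.9652557373047), 6.448099136352539)
dowel z 75.63890095649336 130.16532288503834
246 axis at TCP z [ 477.49 -210.31] slope [-0.002 -0.003] rms 0.28 tip [ 477.54 -210.24]
```

The tip is now within 1 mm of the hole. I'll lower it in small steps and watch the force.

```bash

python3 -m inch '[{"tx":0.0,"ty":0.0,"tz":-0.003,"turn":0.0},{"tx":0.0,"ty":0.0,"tz":-0.006,"turn":0.0},{"tx":0.0,"ty":0.0,"tz":-0.007,"turn":0.0},{"tx":0.0,"ty":0.0,"tz":-0.008,"turn":0.0},{"tx":0.0,"ty":0.0,"tz":-0.008,"turn":0.0}]'
python3 tip.py
```

```text
time: 5.63
position: [478.9, -210.5, 88.0]
tool_rot: [-3.132, 0.242, 0.001]
force: [-0.9, -0.1, -0.4]
gripper_width: 10.3
finger_force: 39.6
5.6833 [ 479.02 -210.53   88.12] [-0.41 -0.19 -1.08]
hole 17 [ 480.4 -209.8   68. ] ((478.8414001464844, -210.31895446777344), 6.495081424713135)
dowel z 62.28622984808345 121.9941919560259
721 axis at TCP z [ 475.57 -209.77] slope [-0.283  0.053] rms 2.0 tip [ 481.79 -210.93]
```

```bash

python3 -m inch '[{"tx":0.0,"ty":0.0,"tz":-0.001,"turn":0.0},{"tx":0.0,"ty":0.0,"tz":-0.002,"turn":0.0},{"tx":0.0,"ty":0.0,"tz":-0.003,"turn":0.0},{"tx":0.0,"ty":0.0,"tz":-0.004,"turn":0.0},{"tx":0.0,"ty":0.0,"tz":-0.004,"turn":0.0}]'
```

```text
time: 6.1
position: [479.0, -210.5, 84.1]
tool_rot: [-3.132, 0.242, 0.001]
force: [-0.3, 0.3, -0.9]
gripper_width: 10.5
finger_force: 39.6
```

```bash

python3 -m inch '[{"tx":0.0,"ty":0.0,"tz":-0.001,"turn":0.0},{"tx":0.0,"ty":0.0,"tz":-0.002,"turn":0.0},{"tx":0.0,"ty":0.0,"tz":-0.003,"turn":0.0},{"tx":0.0,"ty":0.0,"tz":-0.004,"turn":0.0},{"tx":0.0,"ty":0.0,"tz":-0.005,"turn":0.0}]'
```

```text
time: 6.52
position: [479.1, -210.6, 79.2]
tool_rot: [-3.132, 0.242, 0.0]
force: [0.0, 0.0, 0.3]
gripper_width: 10.2
finger_force: 39.6
```

```bash

python3 -m inch '[{"tx":0.0,"ty":0.0,"tz":-0.001,"turn":0.0},{"tx":0.0,"ty":0.0,"tz":-0.0015,"turn":0.0},{"tx":0.0,"ty":0.0,"tz":-0.002,"turn":0.0},{"tx":0.0,"ty":0.0,"tz":-0.002,"turn":0.0}]'
python3 -m inch '[{"tx":0.0,"ty":0.0,"tz":-0.0005,"turn":0.0},{"tx":0.0,"ty":0.0,"tz":-0.001,"turn":0.0},{"tx":0.0,"ty":0.0,"tz":-0.001,"turn":0.0}]'
```

```text
time: 6.85
position: [479.3, -210.7, 77.9]
tool_rot: [3.132, -0.242, 0.0]
force: [-1.4, 1.6, 3.1]
gripper_width: 10.6
finger_force: 40.1
time: 7.1
position: [479.5, -210.8, 77.8]
tool_rot: [3.132, -0.242, 0.001]
force: [-2.1, 1.0, 10.1]
gripper_width: 10.5
finger_force: 40.9
```

It bottomed at TCP z 77.8, so the tip is at about 54 and the dowel is home. I'll release, rise and check.

```bash

python3 -m inch '[{"tx":0.0,"ty":0.0,"tz":0.0015,"turn":0.0},{"tx":0.0,"ty":0.0,"tz":0.0015,"turn":0.0},{"tx":0.0,"ty":0.0,"tz":0.0015,"turn":0.0},{"tx":0.0,"ty":0.0,"tz":0.0015,"turn":0.0}]' 0.5 40
python3 -m inch '[{"tx":0.0,"ty":0.0,"tz":0.02,"turn":0.0},{"tx":0.0,"ty":0.0,"tz":0.04,"turn":0.0},{"tx":0.0,"ty":0.0,"tz":0.08,"turn":0.0},{"tx":0.0,"ty":0.0,"tz":0.1,"turn":0.0},{"tx":-0.02,"ty":0.0,"tz":0.1,"turn":0.0}]'
python3 -m inch '[{"tx":-0.03,"ty":0.0,"tz":0.0,"turn":0.0},{"tx":-0.04,"ty":0.0,"tz":0.0,"turn":0.0},{"tx":-0.04,"ty":0.0,"tz":0.0,"turn":0.0},{"tx":-0.04,"ty":0.0,"tz":0.0,"turn":0.0}]'
python3 - <<'E'
from h import *
bot.get_image('wrist'); c=bot.calibration('wrist'); im,d=bot.get_image('wrist'); cv2.imwrite('pics/w5.png',im[...,::-1]); o=bot.get_obs(); print(o['time'],o['position'])
Q=wcloud(c,d).reshape(-1,3)
def circ(n,m): q=Q[m]; print(n,len(q),q.mean(0).round(1),np.round(cv2.minEnclosingCircle(q[:,:2].astype(np.float32))[0],1),q[:,2].max().round(1)) if len(q)>4 else print(n,len(q))
r=np.hypot(*(Q[:,:2]-[525,-200]).T); e=np.hypot(*(Q[:,:2]-[478,-210]).T)
circ('spindle',(r<20)&(Q[:,2]>82)&(Q[:,2]<90)); circ('dowel top',(e<15)&(Q[:,2]>103)&(Q[:,2]<112))
for z in (75,80,85,90,95,100): circ(f'dowel {z}',(e<15)&(abs(Q[:,2]-z)<2.5))
from scipy.optimize import least_squares
t=np.array([511.6,-460]); m=(np.hypot(*(Q[:,:2]-t).T)<60)&(Q[:,2]>52)&(Q[:,2]<63); print('bar',m.sum(),cv2.minAreaRect(Q[m][:,:2].astype(np.float32)) if m.sum()>5 else 0)
im,d=bot.get_image('top'); P=cloud(bot.calibration('top'),d).reshape(-1,3)
e=np.hypot(*(P[:,:2]-[478,-212]).T); k=(e<15)&(P[:,2]>100)&(P[:,2]<112); print('top cam dowel',k.sum(),P[k].mean(0))
E
```

```text
time: 7.43
position: [479.0, -210.6, 77.5]
tool_rot: [-3.132, 0.242, 0.0]
force: [-0.4, -0.4, -0.3]
gripper_width: 42.9
finger_force: 0.0
time: 7.85
position: [465.4, -213.6, 183.6]
tool_rot: [3.127, -0.239, 0.019]
force: [1.2, -2.1, 1.3]
gripper_width: 43.1
finger_force: 0.0
time: 8.18
position: [419.1, -210.6, 177.6]
tool_rot: [-3.132, 0.243, -0.001]
force: [0.6, -0.5, 0.5]
gripper_width: 42.8
finger_force: 0.0
8.2833 [ 420.04809052 -210.89851142  177.72029188]
spindle 259 [ 525.2 -199.    84.2] [ 525.4 -198.9] 86.7
dowel top 229 [ 477.5 -210.2  105.6] [ 477.5 -210.3] 107.9
dowel 75 0
dowel 80 6 [ 481.7 -214.3   79. ] [ 481.8 -214. ] 80.3
dowel 85 1
dowel 90 0
dowel 95 4
dowel 100 7 [ 481.1 -213.2   99.9] [ 479.8 -212.8] 102.2
bar 803 ((511.57342529296875, -456.359619140625), (71.82532501220703, 15.816125869750977), 12.758453369140625)
top cam dowel 26 [ 477.3183291  -213.53548207  105.05714397]
```

View pics/w5.png

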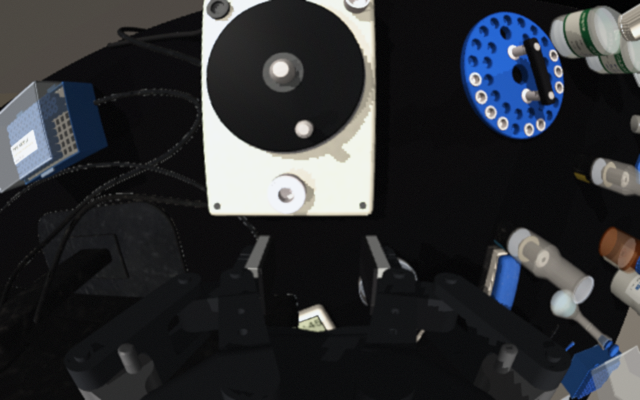

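The dowel stands seated: its top is at z≈106 and it shows at (304,128), with the empty boss at (288,193). The tray is at (513,75). Now I'll go to the tray.

```bash

python3 -m inch '[{"tx":0.06,"ty":-0.18,"tz":0.0,"turn":21.7},{"tx":0.06,"ty":-0.18,"tz":0.0,"turn":21.7},{"tx":0.06,"ty":-0.18,"tz":0.0,"turn":21.7},{"tx":0.06,"ty":-0.18,"tz":0.0,"turn":21.7},{"tx":0.06,"ty":-0.18,"tz":0.0,"turn":21.7}]' 0.55
python3 -m inch '[{"tx":0.02,"ty":-0.035,"tz":0.0,"turn":0.0},{"tx":0.0324,"ty":-0.066,"tz":-0.02,"turn":0.0},{"tx":0.0324,"ty":-0.066,"tz":-0.04,"turn":0.0},{"tx":0.0324,"ty":-0.066,"tz":-0.04,"turn":0.0},{"tx":0.0324,"ty":-0.066,"tz":-0.04,"turn":0.0}]'
cat > tray.py <<'E'
from h import *
import sys
bot.get_image('wrist'); c=bot.calibration('wrist'); im,d=bot.get_image('wrist'); cv2.imwrite(sys.argv[1],im[...,::-1]); o=bot.get_obs(); print(o['time'],o['position'],o['tool_rot'])
Q=wcloud(c,d).reshape(-1,3); C=c['pose'][:3,3]; t=np.array([511.6,-456.5])
r=np.hypot(*(Q[:,:2]-t).T)
m=(r<60)&(Q[:,2]>54)&(Q[:,2]<63); print('bar',m.sum(),cv2.minAreaRect(Q[m][:,:2].astype(np.float32)),Q[m,2].mean())
m=(r<85)&(abs(Q[:,2]-14)<2.5); print('tray',m.sum(),cv2.minEnclosingCircle(Q[m][:,:2].astype(np.float32)))
m=(r<65)&(Q[:,2]<5); X=C+(Q[m]-C)*((14-C[2])/(Q[m,2]-C[2]))[:,None]
for h in (12.8,192.8):
    q=t+50*np.array([np.cos(np.radians(h)),np.sin(np.radians(h))]); k=np.hypot(*(X[:,:2]-q).T)<10; print(h,k.sum(),X[k].mean(0) if k.any() else '')
E
python3 tray.py pics/w6.png
```

```text
time: 8.75
position: [481.6, -395.3, 177.4]
tool_rot: [3.119, 0.351, 0.003]
force: [0.8, 0.3, 0.4]
gripper_width: 47.0
finger_force: 0.0
time: 9.17
position: [511.0, -455.4, 135.3]
tool_rot: [-3.117, -0.352, 0.005]
force: [0.7, -0.3, -0.2]
gripper_width: 47.5
finger_force: 0.0
9.2667 [ 511.92930769 -455.94717833  138.31117981] [-3.12137791e+00 -3.53431342e-01 -6.68929643e-05]
bar 1619 ((512.0534057617188, -457.4879150390625), (71.80514526367188, 13.40144157409668), 13.171319961547852) 58.22445498293772
tray 14527 ((514.726318359375, -460.89617919921875), 79.5890884399414)
12.8 246 [ 561.05647062 -446.01666538   14.        ]
192.8 0
```

View pics/w6.png

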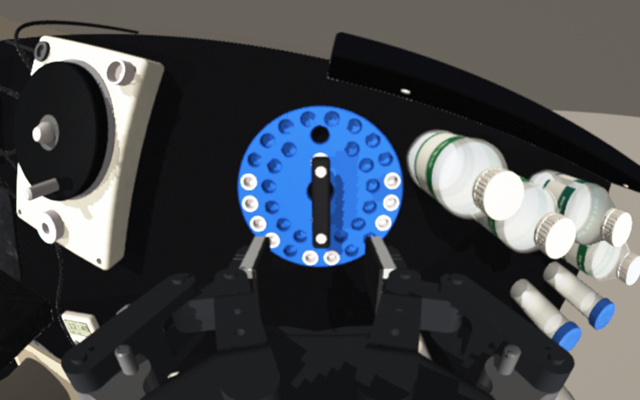

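The drive hole at (320,133) is confirmed at the tray's +x end, with the bar at (320,200) between the fingers. I'll descend and grip.

```bash

python3 -m inch '[{"tx":0.0005,"ty":-0.0009,"tz":-0.035,"turn":0.2},{"tx":0.0005,"ty":-0.0009,"tz":-0.07,"turn":0.2},{"tx":0.0005,"ty":-0.0009,"tz":-0.095,"turn":0.2},{"tx":0.0005,"ty":-0.0009,"tz":-0.1035,"turn":0.2},{"tx":0.0005,"ty":-0.0009,"tz":-0.1035,"turn":0.2}]'
python3 -m inch '[{"tx":0.0,"ty":0.0,"tz":0.0,"turn":0.0},{"tx":0.0,"ty":0.0,"tz":0.0,"turn":0.0},{"tx":0.0,"ty":0.0,"tz":0.0,"turn":0.0},{"tx":0.0,"ty":0.0,"tz":0.0,"turn":0.0},{"tx":0.0,"ty":0.0,"tz":0.0,"turn":0.0}]' 0.0 70
python3 -m inch '[{"tx":0.0,"ty":0.0,"tz":0.0,"turn":0.0},{"tx":0.0,"ty":0.0,"tz":0.0,"turn":0.0},{"tx":0.0,"ty":0.0,"tz":0.0,"turn":0.0}]'
```

```text
time: 9.68
position: [510.9, -455.4, 32.9]
tool_rot: [-3.118, -0.358, 0.004]
force: [-0.3, -0.4, -0.1]
gripper_width: 46.8
finger_force: 0.0
time: 10.1
position: [513.8, -459.0, 37.7]
tool_rot: [3.117, 0.357, 0.005]
force: [-0.6, 1.5, 7.0]
gripper_width: 12.4
finger_force: 70.8
time: 10.35
position: [513.8, -459.0, 37.6]
tool_rot: [3.117, 0.357, 0.005]
force: [-1.2, 0.7, 7.6]
gripper_width: 12.2
finger_force: 70.8
```

```bash

python3 -m inch '[{"tx":0.0,"ty":0.0,"tz":0.02,"turn":0.0},{"tx":0.0,"ty":0.0,"tz":0.055,"turn":0.0},{"tx":0.0,"ty":0.0,"tz":0.09,"turn":0.0},{"tx":0.0,"ty":0.0,"tz":0.125,"turn":0.0},{"tx":0.0,"ty":0.0,"tz":0.125,"turn":0.0}]'
python3 -m inch '[{"tx":0.0,"ty":0.02,"tz":0.0,"turn":7.0},{"tx":0.003,"ty":0.05,"tz":0.005,"turn":14.0},{"tx":0.005,"ty":0.075,"tz":0.005,"turn":21.0},{"tx":0.005,"ty":0.1,"tz":0.005,"turn":28.0},{"tx":0.005,"ty":0.12,"tz":0.005,"turn":35.0}]'
python3 -m inch '[{"tx":0.0,"ty":0.0,"tz":0.0,"turn":7.0},{"tx":0.0,"ty":0.0,"tz":0.0,"turn":14.0},{"tx":0.0,"ty":0.0,"tz":0.0,"turn":21.0},{"tx":0.0,"ty":0.0,"tz":0.0,"turn":28.0},{"tx":0.0,"ty":0.0,"tz":0.0,"turn":35.0}]'
python3 -m inch '[{"tx":0.0,"ty":0.0,"tz":0.0,"turn":7.0},{"tx":0.0,"ty":0.0,"tz":0.0,"turn":14.0},{"tx":0.0,"ty":0.0,"tz":0.0,"turn":21.0},{"tx":0.0,"ty":0.0,"tz":0.0,"turn":28.0},{"tx":0.0,"ty":0.0,"tz":0.0,"turn":35.0}]'
python3 -m inch '[{"tx":0.0,"ty":0.0,"tz":0.0,"turn":7.0},{"tx":0.0,"ty":0.0,"tz":0.0,"turn":14.0},{"tx":0.0,"ty":0.0,"tz":0.0,"turn":21.0},{"tx":0.0,"ty":0.0,"tz":0.0,"turn":28.0},{"tx":0.0,"ty":0.0,"tz":0.0,"turn":35.0}]'
```

```text
time: 10.77
position: [515.9, -461.6, 169.2]
tool_rot: [3.109, 0.356, 0.014]
force: [1.3, -1.6, -1.2]
gripper_width: 12.5
finger_force: 69.6
time: 11.18
position: [516.6, -335.5, 164.1]
tool_rot: [-2.864, -1.288, 0.0]
force: [-1.2, 0.6, -3.2]
gripper_width: 12.4
finger_force: 69.5
time: 11.6
position: [516.8, -337.2, 164.1]
tool_rot: [-2.345, -2.09, 0.0]
force: [-0.1, -0.2, -2.3]
gripper_width: 12.1
finger_force: 69.5
time: 12.02
position: [516.7, -337.3, 164.0]
tool_rot: [-1.608, -2.698, 0.0]
force: [-0.5, -1.2, -2.5]
gripper_width: 12.4
finger_force: 69.5
time: 12.43
position: [516.7, -337.4, 164.0]
tool_rot: [-0.722, -3.057, -0.0]
force: [0.6, 0.6, -4.0]
gripper_width: 12.1
finger_force: 69.5
```

```bash

python3 -m inch '[{"tx":0.0,"ty":0.03,"tz":0.0,"turn":7.0},{"tx":0.003,"ty":0.06,"tz":0.0,"turn":14.0},{"tx":0.006,"ty":0.09,"tz":0.0,"turn":21.0},{"tx":0.008,"ty":0.115,"tz":0.0,"turn":28.0},{"tx":0.008,"ty":0.136,"tz":0.0,"turn":35.0}]'
python3 -m inch '[{"tx":0.0,"ty":0.0,"tz":0.0,"turn":4.7},{"tx":0.0,"ty":0.0,"tz":0.0,"turn":4.7},{"tx":0.0,"ty":0.0,"tz":0.0,"turn":4.7},{"tx":0.0,"ty":0.0,"tz":0.0,"turn":4.7}]'
cat > hov.py <<'E'
from h import *
from scipy.optimize import least_squares
import sys
out=[]
def fit(X,c0,R=75):
    # rim: outermost point per angular sector
    a=np.degrees(np.arctan2(X[:,1]-c0[1],X[:,0]-c0[0]))//6; r=np.hypot(*(X[:,:2]-c0).T)
    E=np.array([X[a==k][np.argsort(r[a==k])[-2]] for k in np.unique(a) if (a==k).sum()>5 and r[a==k].max()>68])
    s=least_squares(lambda p:np.hypot(*(E[:,:2]-p).T)-R,c0,loss='soft_l1',f_scale=1); return len(E),s.x.round(2),np.abs(s.fun).mean().round(2)
for cam in ('top','wrist'):
    bot.get_image(cam); c=bot.calibration(cam); im,d=bot.get_image(cam); o=bot.get_obs(); p=o['position']; zu=p[2]-37.6
    Q=(cloud if cam=='top' else wcloud)(c,d).reshape(-1,3); rgb=im.reshape(-1,3).astype(int); C=c['pose'][:3,3]
    blue=(rgb[:,2]>rgb[:,0]+40); r=np.hypot(*(Q[:,:2]-p[:2]).T)
    m=blue&(r<85)&(abs(Q[:,2]-zu-14)<4); X=Q[m]; zt=np.median(X[:,2])
    print(cam,'tcp',p.round(2),'rim',fit(X,p[:2]),'top z',zt.round(1))
    h=p[:2]+50*np.array([np.cos(np.radians(192.9)),np.sin(np.radians(192.9))])
    k=(np.hypot(*(Q[:,:2]-h).T)<22)&(Q[:,2]<zt-10); Y=C+(Q[k]-C)*((zt-C[2])/(Q[k,2]-C[2]))[:,None]; Y=Y[np.hypot(*(Y[:,:2]-h).T)<11]
    if len(Y)>5: print('  drive hole',len(Y),Y.mean(0).round(1),cv2.minEnclosingCircle(Y[:,:2].astype(np.float32)))
    b=(r<45)&(abs(Q[:,2]-zu-58)<3)&~blue
    if b.sum()>20: print('  bar',b.sum(),cv2.minAreaRect(Q[b][:,:2].astype(np.float32)))
    cv2.imwrite(f'pics/h_{cam}.png',im[...,::-1])
print(o['tool_rot'],o['force'],o['time'])
E
python3 hov.py
```

```text
time: 12.85
position: [524.8, -199.6, 164.1]
tool_rot: [0.232, -3.133, -0.001]
force: [0.6, -0.7, -2.7]
gripper_width: 12.7
finger_force: 69.6
time: 13.18
position: [525.1, -202.1, 164.3]
tool_rot: [-0.346, 3.122, -0.001]
force: [-0.3, 1.3, -3.1]
gripper_width: 12.4
finger_force: 69.6
top tcp [ 525.09 -202.27  164.34] rim (42, array([ 525.5 , -204.31]), np.float64(0.83)) top z 140.7
  drive hole 12 [ 474.3 -217.   140.7] ((475.3309020996094, -217.39993286132812), 6.729329586029053)
  bar 175 ((510.83721923828125, -205.470947265625), (34.52898025512695, 36.41634750366211), 68.87669372558594)
wrist tcp [ 525.08 -202.18  164.3 ] rim (38, array([ 525.33, -201.94]), np.float64(0.18)) top z 141.0
  drive hole 591 [ 475.5 -213.3  141. ] ((474.3930969238281, -214.08465576171875), 9.037127494812012)
  bar 4314 ((523.1828002929688, -200.38421630859375), (69.50141906738281, 36.70116424560547), 29.977636337280273)
[-3.46753014e-01  3.12225037e+00 -1.14733824e-04] [ 0.65282829  0.26274288 -2.46346065] 13.3833
```

View pics/h_wrist.png

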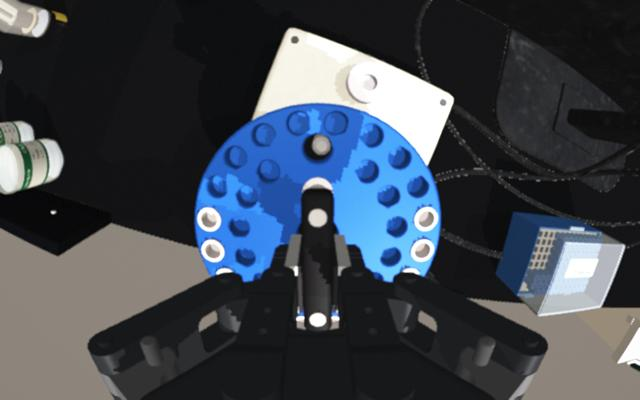

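The dowel is visible through the drive hole at (320,145), so both can be measured in one picture.

```bash
cat > dh.py <<'E'
from h import *
c=bot.calibration('wrist'); im,d=bot.get_image('wrist'); o=bot.get_obs(); p=o['position']; C=c['pose'][:3,3]
Q=wcloud(c,d).reshape(-1,3); zt=p[2]-23.5
h=np.radians(192.7); t=p[:2]+50*np.array([np.cos(h),np.sin(h)])
e=np.hypot(*(Q[:,:2]-t).T)
# ray crossing at tray top plane, below-plane pixels = hole opening
Y=C+(Q-C)*((zt-C[2])/(Q[:,2]-C[2]))[:,None]; k=(Q[:,2]<zt-5)&(np.hypot(*(Y[:,:2]-t).T)<12)
print('tcp',p.round(2),'hole by rays',k.sum(),Y[k].mean(0).round(2),cv2.minEnclosingCircle(Y[k][:,:2].astype(np.float32)))
m=k&(Q[:,2]>102)&(Q[:,2]<109); print('dowel top',m.sum(),Q[m].mean(0).round(2),cv2.minEnclosingCircle(Q[m][:,:2].astype(np.float32)))
print(o['force'].round(1),o['time'])
E
python3 dh.py
```

```text
tcp [ 525.06 -202.09  164.27] hole by rays 666 [ 475.48 -213.28  140.77] ((473.5760192871094, -213.61647033691406), 10.212859153747559)
dowel top 246 [ 477.28 -210.18  105.7 ] ((477.5442199707031, -210.07635498046875), 6.020966053009033)
[-0.4  0.7 -2.6] 13.4333dh.py:7: RuntimeWarning: divide by zero encountered in divide
  Y=C+(Q-C)*((zt-C[2])/(Q[:,2]-C[2]))[:,None]; k=(Q[:,2]<zt-5)&(np.hypot(*(Y[:,:2]-t).T)<12)
dh.py:7: RuntimeWarning: invalid value encountered in multiply
  Y=C+(Q-C)*((zt-C[2])/(Q[:,2]-C[2]))[:,None]; k=(Q[:,2]<zt-5)&(np.hypot(*(Y[:,:2]-t).T)<12)
```

```bash

python3 -m inch '[{"tx":0.0005,"ty":0.003,"tz":0.0,"turn":0.3},{"tx":0.0005,"ty":0.003,"tz":-0.004,"turn":0.3},{"tx":0.0005,"ty":0.003,"tz":-0.01,"turn":0.3},{"tx":0.0005,"ty":0.003,"tz":-0.016,"turn":0.3},{"tx":0.0005,"ty":0.003,"tz":-0.016,"turn":0.3}]'
python3 hov.py; python3 dh.py 2>/dev/null
```

```text
time: 13.85
position: [524.3, -197.8, 146.3]
tool_rot: [0.357, -3.118, -0.003]
force: [0.3, 0.5, -2.5]
gripper_width: 12.5
finger_force: 69.5
top tcp [ 524.96 -198.18  147.44] rim (41, array([ 524.89, -200.09]), np.float64(0.94)) top z 123.3
  drive hole 39 [ 474.1 -212.4  123.3] ((474.31109619140625, -212.27200317382812), 6.818874359130859)
  bar 165 ((510.09967041015625, -202.07318115234375), (34.3759765625, 36.82740783691406), 71.14945220947266)
wrist tcp [ 525.6  -198.54  148.28] rim (38, array([ 525.57, -198.15]), np.float64(0.15)) top z 124.6
  drive hole 588 [ 475.8 -209.8  124.6] ((474.8551330566406, -210.8332061767578), 8.819591522216797)
  bar 4327 ((523.1305541992188, -196.74710083007812), (69.06669616699219, 36.732120513916016), 30.439678192138672)
[ 3.57564915e-01 -3.12117145e+00  1.12029237e-05] [ 0.07631676  0.03193282 -2.15333572] 14.05
tcp [ 525.75 -198.62  148.45] hole by rays 663 [ 476.11 -209.85  124.95] ((474.27691650390625, -210.0135040283203), 10.06586742401123)
dowel top 295 [ 477.38 -210.16  105.57] ((477.4898376464844, -210.1590118408203), 5.921191692352295)
[-0.3  1.  -3.3] 14.1
```

```bash

python3 -m inch '[{"tx":0.0002,"ty":-0.0006,"tz":-0.003,"turn":0.0},{"tx":0.0002,"ty":-0.0006,"tz":-0.007,"turn":0.0},{"tx":0.0002,"ty":-0.0006,"tz":-0.01,"turn":0.0},{"tx":0.0002,"ty":-0.0006,"tz":-0.012,"turn":0.0},{"tx":0.0002,"ty":-0.0006,"tz":-0.012,"turn":0.0}]'
python3 -m inch '[{"tx":0.0,"ty":0.0,"tz":-0.003,"turn":0.0},{"tx":0.0,"ty":0.0,"tz":-0.006,"turn":0.0},{"tx":0.0,"ty":0.0,"tz":-0.009,"turn":0.0},{"tx":0.0,"ty":0.0,"tz":-0.011,"turn":0.0},{"tx":0.0,"ty":0.0,"tz":-0.011,"turn":0.0}]'
```

```text
time: 14.52
position: [525.2, -198.8, 135.4]
tool_rot: [0.357, -3.12, -0.001]
force: [-0.3, 0.1, -2.4]
gripper_width: 12.6
finger_force: 69.6
time: 14.93
position: [525.3, -198.9, 124.6]
tool_rot: [0.357, -3.12, -0.001]
force: [0.3, 0.9, -2.3]
gripper_width: 12.4
finger_force: 69.6
```

```bash
python3 hov.py; python3 dh.py 2>/dev/null
```

```text
top tcp [ 525.67 -199.06  125.17] rim (40, array([ 525.96, -201.15]), np.float64(0.95)) top z 101.3
  bar 154 ((512.0198364257812, -202.43946838378906), (32.952186584472656, 40.777435302734375), 74.42582702636719)
wrist tcp [ 525.88 -199.17  125.44] rim (38, array([ 526.06, -198.87]), np.float64(0.15)) top z 102.0
  drive hole 180 [ 473.9 -211.6  102. ] ((475.2488098144531, -211.516357421875), 8.818132400512695)
  bar 4339 ((523.7399291992188, -197.49923706054688), (69.22703552246094, 36.999900817871094), 30.63160514831543)
[-3.57506175e-01  3.12097174e+00 -2.25410150e-04] [-0.42014213 -0.05736481 -2.59515667] 15.1333
tcp [ 525.94 -199.2   125.5 ] hole by rays 261 [ 474.72 -211.07  102.  ] ((474.5306091308594, -210.68353271484375), 10.036770820617676)
dowel top 0 [nan nan nan] ((0.0, 0.0), 0.0)
[-0.7 -0.3 -2.7] 15.1833
```

The dowel is through the drive hole with no contact force. Continuing down over the spindle.

```bash

python3 -m inch '[{"tx":-0.0004,"ty":0.0,"tz":-0.002,"turn":0.0},{"tx":-0.0004,"ty":0.0,"tz":-0.004,"turn":0.0},{"tx":-0.0004,"ty":0.0,"tz":-0.006,"turn":0.0},{"tx":-0.0004,"ty":0.0,"tz":-0.008,"turn":0.0},{"tx":-0.0004,"ty":0.0,"tz":-0.009,"turn":0.0}]'
python3 -m inch '[{"tx":0.0,"ty":0.0,"tz":-0.002,"turn":0.0},{"tx":0.0,"ty":0.0,"tz":-0.004,"turn":0.0},{"tx":0.0,"ty":0.0,"tz":-0.005,"turn":0.0},{"tx":0.0,"ty":0.0,"tz":-0.006,"turn":0.0},{"tx":0.0,"ty":0.0,"tz":-0.006,"turn":0.0}]'
```

```text
time: 15.6
position: [525.1, -199.0, 115.8]
tool_rot: [0.358, -3.121, -0.001]
force: [0.1, -1.2, -2.5]
gripper_width: 12.2
finger_force: 69.6
time: 16.02
position: [525.2, -199.1, 110.0]
tool_rot: [0.357, -3.121, -0.0]
force: [-0.2, -0.1, -2.9]
gripper_width: 12.5
finger_force: 69.6
```

```bash

python3 -m inch '[{"tx":0.0,"ty":0.0,"tz":-0.001,"turn":0.0},{"tx":0.0,"ty":0.0,"tz":-0.002,"turn":0.0},{"tx":0.0,"ty":0.0,"tz":-0.003,"turn":0.0},{"tx":0.0,"ty":0.0,"tz":-0.0035,"turn":0.0},{"tx":0.0,"ty":0.0,"tz":-0.0035,"turn":0.0}]'
python3 -m inch '[{"tx":0.0,"ty":0.0,"tz":-0.0005,"turn":0.0},{"tx":0.0,"ty":0.0,"tz":-0.001,"turn":0.0},{"tx":0.0,"ty":0.0,"tz":-0.001,"turn":0.0},{"tx":0.0,"ty":0.0,"tz":-0.001,"turn":0.0}]'
```

```text
time: 16.43
position: [525.2, -199.1, 106.7]
tool_rot: [0.357, -3.121, -0.0]
force: [0.4, -0.8, -2.9]
gripper_width: 12.6
finger_force: 69.6
time: 16.77
position: [525.4, -199.1, 105.8]
tool_rot: [-0.358, 3.121, -0.0]
force: [-0.8, -0.0, -2.9]
gripper_width: 12.2
finger_force: 69.6
```

```bash

python3 -m inch '[{"tx":0.0,"ty":0.0,"tz":-0.0003,"turn":0.0},{"tx":0.0,"ty":0.0,"tz":-0.0006,"turn":0.0},{"tx":0.0,"ty":0.0,"tz":-0.0008,"turn":0.0},{"tx":0.0,"ty":0.0,"tz":-0.0008,"turn":0.0}]'
```

```text
time: 17.1
position: [525.5, -199.2, 105.6]
tool_rot: [-0.358, 3.121, -0.0]
force: [-1.6, -0.0, 3.0]
gripper_width: 12.3
finger_force: 70.4
```

The tray touches down lightly. I'll release, rise and check.

```bash

python3 -m inch '[{"tx":0.0,"ty":0.0,"tz":0.0003,"turn":0.0},{"tx":0.0,"ty":0.0,"tz":0.0003,"turn":0.0},{"tx":0.0,"ty":0.0,"tz":0.0003,"turn":0.0},{"tx":0.0,"ty":0.0,"tz":0.0003,"turn":0.0},{"tx":0.0,"ty":0.0,"tz":0.0003,"turn":0.0}]' 0.5
python3 -m inch '[{"tx":0.0,"ty":0.0,"tz":0.015,"turn":0.0},{"tx":0.0,"ty":0.0,"tz":0.04,"turn":0.0},{"tx":0.0,"ty":0.0,"tz":0.07,"turn":0.0},{"tx":0.0,"ty":0.0,"tz":0.1,"turn":0.0},{"tx":0.0,"ty":0.0,"tz":0.1,"turn":0.0}]'
python3 -m inch '[{"tx":0.0,"ty":0.0,"tz":0.0,"turn":0.0},{"tx":0.0,"ty":0.0,"tz":0.0,"turn":0.0},{"tx":0.0,"ty":0.0,"tz":0.0,"turn":0.0},{"tx":0.0,"ty":0.0,"tz":0.0,"turn":0.0}]'
python3 - <<'E'
from h import *
c=bot.calibration('wrist'); im,d=bot.get_image('wrist'); im2,_=bot.get_image('scene')
cv2.imwrite('pics/fin.png',np.vstack([cv2.resize(im[...,::-1],(480,300)),cv2.resize(im2[130:260,180:388,::-1],(480,300),interpolation=cv2.INTER_CUBIC)]))
Q=wcloud(c,d).reshape(-1,3); rgb=im.reshape(-1,3).astype(int); b=rgb[:,2]>rgb[:,0]+40
r=np.hypot(*(Q[:,:2]-[525.3,-199]).T); m=b&(r<72)&(abs(Q[:,2]-82)<6); X=Q[m]
A=np.c_[X[:,:2]-[525.3,-199],np.ones(len(X))]; print('plane',np.linalg.lstsq(A,X[:,2],rcond=None)[0],'median z',np.median(X[:,2]))
e=np.hypot(*(Q[:,:2]-[477.5,-210.2]).T); m=(e<10)&(Q[:,2]>95)&(Q[:,2]<112); print('dowel top',m.sum(),Q[m].mean(0))
print(bot.get_obs()['time'])
E
```

```text
time: 17.52
position: [525.5, -199.2, 105.4]
tool_rot: [-0.358, 3.121, -0.0]
force: [-0.5, 0.5, -0.7]
gripper_width: 42.8
finger_force: 0.0
time: 17.93
position: [529.3, -201.1, 212.2]
tool_rot: [-0.357, 3.111, -0.01]
force: [1.4, -0.5, 0.5]
gripper_width: 43.1
finger_force: 0.0
time: 18.27
position: [524.2, -198.5, 203.5]
tool_rot: [0.357, -3.118, -0.003]
force: [-0.3, 0.4, -0.6]
gripper_width: 42.5
finger_force: 0.0
plane [-7.61697388e-04 -1.40025098e-04  8.23146256e+01] median z 82.43648310895611
dowel top 195 [ 477.22080169 -210.2751539   105.20370312]
18.3667
```

View pics/fin.png

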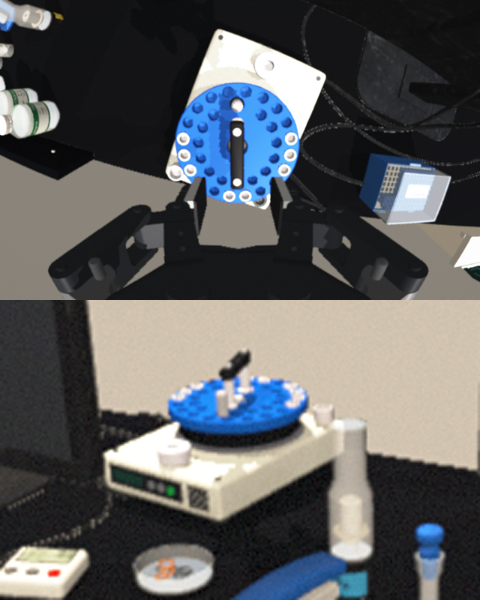

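The tray lies flat (top at z 82.3, level to 0.001). The dowel stands through its drive hole at (236,104), and the gripper is clear, so I'm handing in.

```bash
python3 -c "
from workcell import bot
print(bot.close_job())"
```

```text
the job is handed in; nothing more can be done
None
```

The dowel is seated fully home in the turntable's hole (found from camera depth, then lowered straight in, not slid over the face), the tray lies flat on the spindle with its drive hole over the dowel, the gripper is clear, and the job was handed in at about 18 s.

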